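# Clamp a heat sink to a shielded module and keep the squeeze on

### The job

Stand the taller heat sink upright on the clamp bed in front of the metal module, centred, with its flat side towards the module's face, and let go of it. Then pump the clamp's squeeze levers, letting them spring back open between squeezes, until the pressing foot has the heat sink firmly against the module, and finish while still holding the levers squeezed: the foot must be pressing firmly but with its spring only about a third of the way in, because pressing it much harder crushes the module. Move the clamp bar only with the levers, and leave everything else on the bench where it is.

Things in the scene. Friction and masses are not known exactly. Their poses are not given: they have to be found in the camera images.
- heatsink: the taller of two bare aluminium heat sinks, 30 mm deep (its x), 50 mm wide (y), 45 mm high, about 110 g, standing loose on the bench left or right of the clamp. Origin at the centre of its underside; its own +x points out of the flat side (an 8 mm plate), seven upright fins stand towards -x. The outer fins at y = +-25 mm are the faces to grip
- heatsink_flat (a point): bottom edge middle of the heat sink's flat side (15 mm along +x from its origin, at underside height)
- low_sink: the other heat sink, same plan but only 18 mm high; it is not used
- clamp: bar clamp on an aluminium bed 110 mm wide, 12 mm thick. Origin on the bench under the bar; +x is the pressing direction, +z up. Along x: squeeze levers -170 to -65 mm, grey head -65 to -15 mm (92 mm high), toothed bar with rubber foot, empty bed, then the fixed metal module (100 mm wide, top 58 mm above the bench) from +145 to +230 mm
- seat (a point): on the bed surface (12 mm above the bench), foot of the middle of the module's face; clamp's axes (x goes into the module, y along its face). The heat sink stands on the bed in front of it with the clamp's heading; up to about 20 mm short of the face is fine, the foot slides it home
- grip_mid (a point): midway between the two levers, 70 mm above the bench: take both between the fingers here from above. Clamp's axes, fingers close along y. Paddles span 54 to 88 mm above the bench, 12 mm thick, 105 mm long along x; outer faces here 63 mm apart at rest, 41 mm fully squeezed. Nothing below; only the 12 mm wide bar runs between
- lever_left: rubber squeeze lever on the clamp's +y side, origin on its upright pivot 75 mm ahead of the grip point (at bench height)
- lever_right: its mirror image on the -y side; the two are geared together and close symmetrically, and springs open them when let go
- ram (a joint): how far the levers are squeezed: 0 open to 0.0225 m full = loss of distance between the paddles. Drives the bar forward by as much, less up to 5 mm ratchet play; on opening, friction (4 N) keeps the bar. It does not lock: let go, the foot's push drops to 4 N. Push on the bar = squeeze on each lever less 2 to 4 N lever spring, 4 N friction and 1 N per 10 mm/s: squeeze slowly
- bar: toothed steel bar 12 mm square sliding in the head along the clamp's x, with a dark end block and the sprung foot in front. Only the levers may move it: fingers must not touch bar or foot. Its origin is the clamp's origin plus the bar's travel (0 to 95 mm) along x
- foot_face (a point): centre of the foot's front face (34 mm square rubber plate, 42 mm above the bench); at zero travel 45 mm ahead of the clamp's origin
- foot (a joint): how far the foot is pushed back into the bar against its spring: 0 free, 0.018 m at the stop. Force = 1.8 N + 1.8 N per mm. About 4 to 10 mm (9 to 20 N) is right, over 13 mm (25 N) crushes. A squeeze of 20 N on each lever gives about 6 mm, 26 N about 8 mm
- screwdriver: screwdriver lying on the bench, bystander
- tape_roll: roll of tape, 64 mm across, 19 mm high, bystander, lying beside the clamp bed
- spray_can: aluminium can, 52 mm across, 85 mm high, bystander
- screw_jar: glass jar, 48 mm across, 55 mm high, bystander
- chip_a: chip in its package, 52 x 17 x 8 mm, bystander, lying beside the clamp bed
- chip_b: another such chip, bystander
- chip_tray: dark slab-like chip box, 90 x 60 x 12 mm, bystander
There are look-alikes about, which are no part of the job. Leave any yellow look-alike of the heatsink alone.

How it is judged:
On the way, in this order (a step that is already met when the one before it is completed fails the run):
1. the taller heat sink stands upright on the bed in front of the module, flat side towards it, let go (x of heatsink_flat in the frame of seat above -0.026 m and y of heatsink_flat in the frame of seat between -0.012 and 0.012 m and z of heatsink_flat in the frame of seat between -0.004 and 0.004 m and angle between the x axis of heatsink and the x axis of clamp, either way round below 0.25 rad and angle between heatsink's own z axis and vertical below 0.1 rad and contact force between the fingers and heatsink below 0.1 N), for 0.2 s.
2. the foot has been pumped up against the heat sink (contact force between bar and heatsink above 1 N), for 0.05 s.
At the end, for the whole second after the job is handed in: Robot still squeezes the levers (over 5 N, at least 3 mm in); foot pushed in 3.5 to 10.5 mm; heat sink upright on the bed, not touched by the fingers, flat side on the module face (within 4 mm, 14 mm of centre, square within 7 degrees) (value of joint foot between 0.0035 and 0.0105 m and contact force between each of bar, clamp and heatsink above 5 N and x of heatsink_flat in the frame of seat above -0.004 m and y of heatsink_flat in the frame of seat between -0.014 and 0.014 m and z of heatsink_flat in the frame of seat below 0.005 m and angle between the x axis of heatsink and the x axis of clamp, either way round below 0.12 rad and angle between heatsink's own z axis and vertical below 0.1 rad and value of joint ram above 0.003 m and (contact force between the fingers and lever_left above 5 N or contact force between the fingers and lever_right above 5 N) and contact force between the fingers and heatsink below 0.1 N and linear speed of heatsink below 0.02 m/s); the arm keeps its last pose, push and grip.
It fails at once if the module is crushed: the foot's spring is pushed in over 13 mm (value of joint foot above 0.013 m).
It fails at once if the fingers pushed the bar or the foot instead of the levers (contact force between the fingers and bar above 1.5 N).
It fails at once if a bystander was disturbed (distance of any of low_sink, tape_roll, spray_can, screw_jar, chip_a, chip_b, chip_tray from where it was at the start of the episode above 0.02 m or distance of screwdriver from where it was at the start of the episode above 0.03 m).
It also fails if it takes over 54 s, if anything falls off the work surface, if the arm or the gripper's body presses on something with over 40 N, if the wrist force passes 120 N, or if a joint passes its speed limit or range.

### The arm

A 6-joint arm with a two-finger parallel gripper is mounted at the origin on the work surface. World frame = base frame: x ahead of the robot, y to its left, z up, the work surface at z = 0. Lengths are in m, angles in rad, forces in N, time in s.
With the tool pointing down it reaches from about 0.35 to 0.775 m from the base axis. Payload 5.5 kg.
Tool frame: the origin (TCP) lies midway between the tips of the shut fingers; the grasp point (between the pads) lies 19 mm behind it; z points along the fingers, y is the line along which they close (so a half turn about z gives the same grasp; the last joint's range is limited). The gripper opens to 85 mm and grips with 20 to 120 N. Pads are 22 mm wide; open, the fingers measure 114 mm over their backs; the gripper's body (76 mm by 85 mm) begins 54 mm behind the grasp point. The pads swing forward as they close: fully open they stand 13 mm farther back than shut.
Start: joints at [0.967, 0.313, 0.046, 1.304, 0, 1.431], TCP at [0.257, 0.514, 0.231] pointing down, gripper open.
Joint ranges: [-2.76, 2.76], [-0.86, 1.69], [-1.03, 1.26], [-2.2, 2.34], [-1.47, 1.5], [-3.14, 3.14]. Speed limits (rad/s): [2.57, 2.57, 3.14, 3.14, 3.14, 3.14].

### API

Orientations are given as a unit quaternion [w, x, y, z].
In Python, from workcell import telemetry, imaging, env gives the robot as it stands. The module is installed in compiled form; this text tells all that it offers.
- The arm moves only by the tool step_arm, never from a script. Its argument "moves" is a list of rows, each a list of 3 entries, a list of its own where there are three numbers: the shift along the tool's x, y, z in mm, then the turn, a rotation vector about the tool's x, y, z in rad, then the finger opening in mm, from 0 to 85.4. A call has 1 to 8 rows; each row is the pose to reach, as a shift and turn from the pose commanded when the call began, along the tool's axes at that moment; what a row does not reach only later rows make up. A row lasts 1/12 s, in which the tool goes at most 41.7 mm and 7.16 degrees, less where a joint would pass 70% of its speed; a pose out of reach is approached as far as the arm can. A call with a gripper value outside its range is refused whole. The fingers move at their own pace and stop on an object; "grip_force" is the grip in N (left out, the last holds). Time passes only in rows, so rows that repeat a pose let the fingers close. It gives the time, the measured TCP pose, the force, the opening and the grip force at its end, in the units of the state.
- telemetry.get_state(): the state, without advancing time (a new reading comes with each control period).
- imaging.read_camera(name): name is "scene" or "side" or "wrist"; returns the picture (480x640x3 uint8, red, green, blue); there is no depth.
- imaging.camera_params(name): a dict with "camera_matrix" (3x3 intrinsics, pixels), "pose" (4x4, takes a point from camera to world coordinates). Camera axes: x right, y up, looking along -z (the intrinsics and any distortion apply to the point x, -y, -z); pixel columns grow to the right and rows downward; lengths in m; the calibration is good to about 2 mm. A picture is of the moment at which its call begins: read the wrist's pose just before it. camera_params takes no time and is no camera call; for the wrist camera it gives the pose at the moment of the call.
- env.hand_in(): hands the job in; it is judged then, once.
The state is a dict: "clock": time; "joint_pos": joint angles; "qvel": joint speeds; "tau": joint torques, N m; "tcp_pos": TCP position; "orientation": TCP orientation; "wrist_force": force on the tool from outside, world axes, zero at the start; "ft_torque": the same for the moment, N m; "finger_gap": finger opening in m; "grip_force": force on a finger pad.
Only numpy, scipy, OpenCV 4.12 (cv2) and the standard library are available. Lean on these libraries where they do the work, as an engineer would, in place of code of your own. Each camera call takes 0.05 s, during which the arm holds its last target. There are 200 camera calls.

## Working session

There is one attempt and no reset: what is moved stays moved. The work goes in short steps, Python scripts to look and compute and a tool call to move; the robot and the scene stay as the last step left them, time stands still between calls to the robot, and variables do not carry over. Pictures are saved under pics/ and viewed, at most 12 in all, crops included, and the job is handed in when it is done.

Besides the shell and the picture viewer there is one more tool, called after "Emit:" by a JSON object that holds its "api" and its "payload", one argument or row to a line. step_arm: Moves the arm, as the interface text tells. Its arguments: {"type":"object","properties":{"moves":{"type":"array"},"grip_force":{"type":"number"}},"required":["moves"]}

```bash
mkdir -p pics
python3 - <<'E'
from workcell import telemetry, imaging, env
import cv2, numpy as np
for n in ["scene","side"]:
    im=imaging.read_camera(n); cv2.imwrite(f"pics/{n}0.png",im[...,::-1])
    p=imaging.camera_params(n); print(n,p["camera_matrix"],np.round(p["pose"],4),[k for k in p])
s=telemetry.get_state(); print(s)
E
```

```text
scene [[603.65485261   0.         305.50298413]
 [  0.         603.65485261 239.99624931]
 [  0.           0.           1.        ]] [[ 0.6023 -0.4297  0.6728  1.4816]
 [ 0.7983  0.3267 -0.506  -0.7435]
 [-0.0023  0.8418  0.5398  0.8463]
 [ 0.      0.      0.      1.    ]] ['camera_matrix', 'pose']
side [[540.93646442   0.         317.72261548]
 [  0.         540.93646442 243.6146394 ]
 [  0.           0.           1.        ]] [[ 0.8433  0.3772 -0.3829  0.0445]
 [-0.5375  0.5951 -0.5974 -0.7877]
 [ 0.0026  0.7096  0.7046  0.9705]
 [ 0.      0.      0.      1.    ]] ['camera_matrix', 'pose']
{'clock': 0.1, 'joint_pos': array([ 9.67414167e-01,  3.13951883e-01,  4.50926048e-02,  1.30364662e+00,
       -7.06450190e-06,  1.43117897e+00]), 'qvel': array([-7.35659626e-05, -1.09416341e-03,  1.35425266e-03,  1.09891487e-03,
        1.38485587e-03,  4.11866800e-04]), 'tau': array([ 1.79388564e-03, -4.81726849e+01,  2.99242920e+01,  1.27996341e-02,
       -1.72353307e-04,  6.41851841e-06]), 'tcp_pos': array([0.25695493, 0.51386017, 0.23048296]), 'orientation': array([-3.07006967e-04,  2.29809861e-01,  9.73235171e-01, -7.97757061e-04]), 'wrist_force': array([ 0.08363106, -0.58557336, -0.06239247]), 'ft_torque': array([ 0.00196726, -0.02539065,  0.03847275]), 'grip_force': 0.0, 'finger_gap': 0.08523269325276413}
```

View pics/scene0.png

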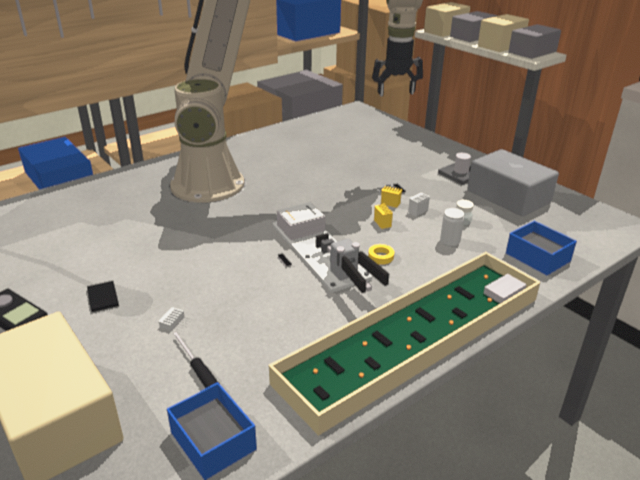

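View pics/side0.png

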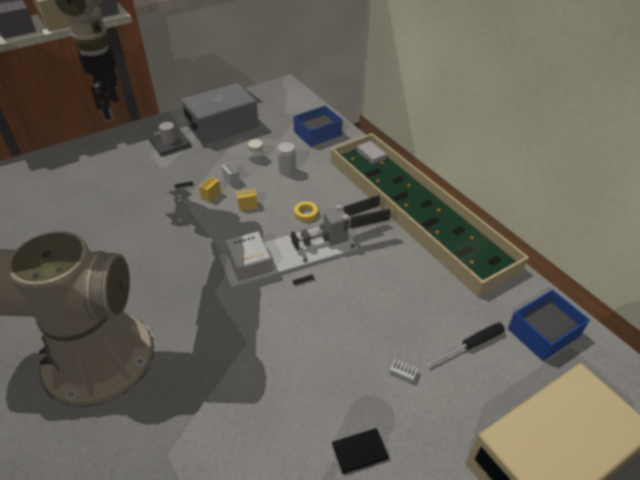

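The scene shows two bare aluminium sinks: a block at scene (418,205) / side (231,175), and a flat comb at scene (171,318) / side (404,370). Two yellow look-alikes stand at scene (391,195) and (383,215). The grey block at (418,205) fits the description, because it is bare aluminium and the taller of the two. The clamp's levers are at scene (365,270) and its module at (302,217). I'll confirm with enlarged crops.

Run:
```python
import cv2, numpy as np
a=cv2.imread("pics/scene0.png");b=cv2.imread("pics/side0.png")
A=cv2.resize(a[170:300,265:465],(800,520),interpolation=cv2.INTER_CUBIC)
B=cv2.resize(b[130:290,175:401],(800,566),interpolation=cv2.INTER_CUBIC)
cv2.imwrite("pics/cA.png",A);cv2.imwrite("pics/cB.png",B)
```

```text
(no output)
```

View pics/cA.png

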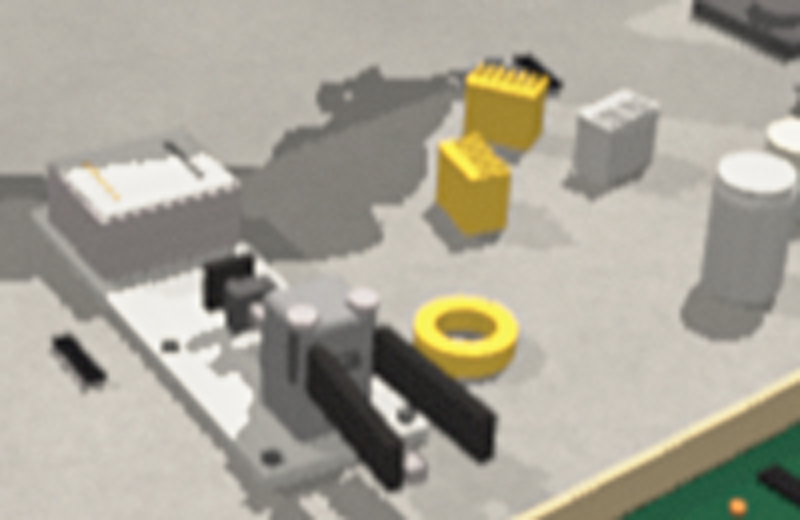

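View pics/cB.png

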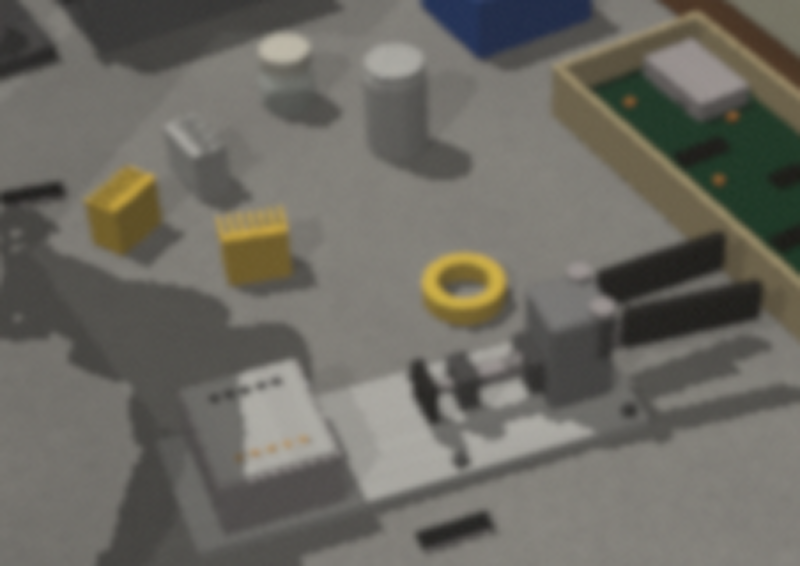

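The crops confirm it: the grey aluminium block is at scene (419,198), with bright top and fin slots, and the yellow ones beside it are look-alikes. The module top spans scene (278–325, 203–225), and the levers are at scene (340–388, 255–290). Next, rough positions.

```bash
cat > h.py <<'E'
from workcell import telemetry, imaging, env
import cv2, numpy as np
from scipy.spatial.transform import Rotation as R
def ray(p,uv):
    K=p["camera_matrix"];T=p["pose"]
    d=np.linalg.solve(K,[uv[0],uv[1],1.0]);d=T[:3,:3]@(d*[1,-1,-1]);return T[:3,3],d
def onz(p,uv,z):
    o,d=ray(p,uv);return o+d*(z-o[2])/d[2]
def proj(p,X):
    T=p["pose"];c=T[:3,:3].T@(np.asarray(X)-T[:3,3]);u=p["camera_matrix"]@(c*[1,-1,-1]);return u[:2]/u[2]
def tri(p1,a,p2,b):
    o1,d1=ray(p1,a);o2,d2=ray(p2,b)
    s=np.linalg.lstsq(np.c_[d1,-d2],o2-o1,rcond=None)[0]
    x,y=o1+s[0]*d1,o2+s[1]*d2;return (x+y)/2,np.linalg.norm(x-y)
def tool():
    s=telemetry.get_state();q=s["orientation"];return s["tcp_pos"],R.from_quat([q[1],q[2],q[3],q[0]]).as_matrix()
def pose():
    t,M=tool();return np.round(t,4),"yaw y-axis",round(float(np.degrees(np.arctan2(M[1,1],M[0,1]))),2)
E
python3 - <<'E'
from h import *
s,d=imaging.camera_params("scene"),imaging.camera_params("side")
A=lambda x,y:(265+x/4,170+y/4)
B=lambda x,y:(175+x/3.54,130+y/3.54)
print("sink",tri(s,A(618,111),d,B(195,138)), onz(s,A(618,111),.045),onz(d,B(195,138),.045))
print("hs A corners",[np.round(onz(s,A(*q),.045)[:2],3) for q in [(578,117),(627,90),(660,103),(612,133)]])
print("mod A",[np.round(onz(s,A(*q),.058)[:2],3) for q in [(50,165),(180,130),(240,185),(105,222)]])
print("mod B",[np.round(onz(d,B(*q),.058)[:2],3) for q in [(180,388),(300,358),(352,463),(225,505)]])
print("lever tips A",[np.round(onz(s,A(*q),.088)[:2],3) for q in [(398,445),(490,418)]])
print("lever tips B",[np.round(onz(d,B(*q),.088)[:2],3) for q in [(755,285),(720,237)]])
print("tape",onz(s,A(465,340),.019)); print("can",onz(s,A(757,170),.085))
w=imaging.camera_params("wrist");t,M=tool()
print("wrist cam in tool",np.round(M.T@(w["pose"][:3,3]-t),4),np.round(M.T@w["pose"][:3,:3],3),w["camera_matrix"]);print(t,M)
E
```

```text
sink (array([0.50098243, 0.38630797, 0.04345937]), np.float64(0.0043334028596782445)) [0.50088029 0.38787365 0.045     ] [0.49926672 0.38087811 0.045     ]
hs A corners [array([0.49, 0.36]), array([0.483, 0.415]), array([0.51 , 0.419]), array([0.52 , 0.362])]
mod A [array([0.344, 0.021]), array([0.358, 0.117]), array([0.439, 0.104]), array([0.424, 0.008])]
mod B [array([0.361, 0.116]), array([0.444, 0.099]), array([ 0.425, -0.008]), array([0.338, 0.003])]
lever tips A [array([ 0.74 , -0.031]), array([0.751, 0.024])]
lever tips B [array([ 0.734, -0.035]), array([0.744, 0.02 ])]
tape [0.61671351 0.13838399 0.019     ]
can [0.65676754 0.34464786 0.085     ]
wrist cam in tool [ 0.0686 -0.0002 -0.1431] [[ 0.     0.963  0.27 ]
 [ 1.    -0.    -0.   ]
 [-0.     0.27  -0.963]] [[407.07733812   0.         313.60807923]
 [  0.         407.07733812 236.11620546]
 [  0.           0.           1.        ]]
[0.25695493 0.51386017 0.23048296] [[-8.94374667e-01  4.47317589e-01 -9.64244834e-04]
 [ 4.47318568e-01  8.94373583e-01 -1.41170400e-03]
 [ 2.30915077e-04 -1.69391692e-03 -9.99998539e-01]]
```

Emit:
{"api": "step_arm", "payload": {
  "moves": [
    [[-274,-5,70],[0,0,-0.59],85],
    [[-274,-5,70],[0,0,-0.59],85],
    [[-274,-5,70],[0,0,-0.59],85],
    [[-274,-5,70],[0,0,-0.59],85],
    [[-274,-5,70],[0,0,-0.59],85],
    [[-274,-5,70],[0,0,-0.59],85],
    [[-274,-5,70],[0,0,-0.59],85],
    [[-274,-5,70],[0,0,-0.59],85]
  ]
}}

```text
clock: 0.77
tcp_pos: [0.5053, 0.3828, 0.1579]
orientation: [-0.0, -0.06, 0.998, -0.001]
wrist_force: [-0.5, -0.2, 0.2]
finger_gap: 0.085
grip_force: 0.0
```

Run:
```python
from h import *
import pickle
print(pose());p=imaging.camera_params("wrist");im=imaging.read_camera("wrist");cv2.imwrite("pics/w1.png",im[...,::-1]);pickle.dump(p,open("w1.pkl","wb"))
print(proj(p,[.5,.386,.045]))
```

```text
(array([0.5053, 0.3828, 0.1579]), 'yaw y-axis', 96.83)
[320.11167672 224.31238308]
```

View pics/w1.png

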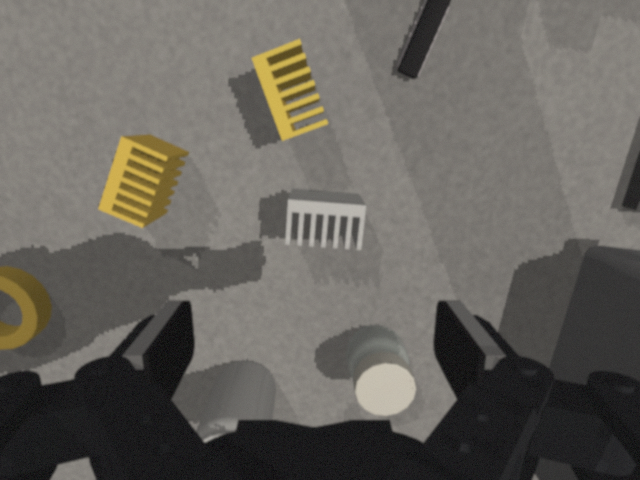

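The wrist picture shows the bare sink at (326,222): plate on top (image up = −x world), seven fins towards the image bottom. So its flat side already faces the way the clamp presses. The yellow ones are at (145,180) and (290,90), the jar at (385,390), the can at (230,410).

Run:
```python
from h import *
import pickle
p=pickle.load(open("w1.pkl","rb"));im=cv2.imread("pics/w1.png")
roi=im[185:262,270:385];g=roi.min(2);print(np.percentile(g,[5,50,90,97]))
m=(g>165).astype(np.uint8)
m=cv2.morphologyEx(m,cv2.MORPH_CLOSE,np.ones((5,9)))
c=max(cv2.findContours(m,0,2)[0],key=cv2.contourArea)+[270,185]
P=np.array([onz(p,q,.045)[:2]*1000 for q in c[:,0].astype(float)],np.float32)
r=cv2.minAreaRect(P);print(r,cv2.boxPoints(r).round(1))
t,M=tool();print("to go mm, tool axes",(M.T@(np.r_[np.array(r[0])/1000,0.045-t[2]*0]-t)*1000).round(1))
```

```text
[ 76. 119. 171. 175.]
((499.6181640625, 389.05279541015625), (28.129493713378906, 49.04576873779297), 2.408989429473877) [[484.5 413. ]
 [486.6 364. ]
 [514.7 365.1]
 [512.6 414.1]]
to go mm, tool axes [  2.    5.2 113.8]
```

Emit:
{"api": "step_arm", "payload": {
  "moves": [
    [[2,5,20],[0,0,0.077],85],
    [[2,5,60],[0,0,0.077],85],
    [[2,5,100],[0,0,0.077],85],
    [[2,5,130],[0,0,0.077],85],
    [[2,5,150],[0,0,0.077],85],
    [[2,5,150],[0,0,0.077],85]
  ]
}}

```text
clock: 1.32
tcp_pos: [0.4926, 0.3903, 0.0061]
orientation: [-0.004, -0.025, 1.0, -0.002]
wrist_force: [-1.8, -0.8, 0.4]
finger_gap: 0.085
grip_force: 0.0
```

Emit:
{"api": "step_arm", "payload": {
  "grip_force": 30,
  "moves": [
    [[0,0,0],[0,0,0],60],
    [[0,0,0],[0,0,0],45],
    [[0,0,0],[0,0,0],40],
    [[0,0,0],[0,0,0],40],
    [[0,0,0],[0,0,0],40],
    [[0,0,0],[0,0,0],40]
  ]
}}

```text
clock: 1.82
tcp_pos: [0.499, 0.3931, 0.0139]
orientation: [0.002, -0.025, 1.0, 0.001]
wrist_force: [-1.0, 0.3, 6.9]
finger_gap: 0.0493
grip_force: 33.0
```

Emit:
{"api": "step_arm", "payload": {
  "moves": [
    [[0,0,-20],[0,0,0],40],
    [[0,0,-50],[0,0,0],40],
    [[0,0,-90],[0,0,0],40],
    [[0,0,-100],[0,0,0],40],
    [[0,0,-100],[0,0,0],40]
  ]
}}

```text
clock: 2.23
tcp_pos: [0.5003, 0.3937, 0.1166]
orientation: [0.004, -0.025, 1.0, 0.002]
wrist_force: [0.7, -0.9, -1.3]
finger_gap: 0.0495
grip_force: 32.2
```

Run:
```python
from h import *
import pickle
print(pose(),telemetry.get_state()["wrist_force"]);p=imaging.camera_params("wrist");im=imaging.read_camera("wrist");cv2.imwrite("pics/w2.png",im[...,::-1]);pickle.dump(p,open("w2.pkl","wb"))
print(proj(p,tool()[0]))
```

```text
(array([0.5003, 0.3937, 0.1166]), 'yaw y-axis', 92.82) [ 0.72993404 -0.92649465 -1.25557021]
[311.73263392 301.01855133]
```

View pics/w2.png

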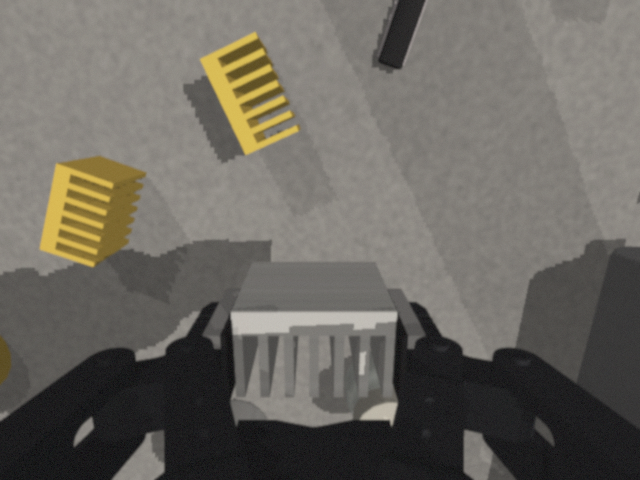

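The sink is held upright between the fingers. The plate's top edge runs (232,310)–(398,310) and its lower edge (250,263)–(378,263).

Run:
```python
from h import *
import pickle
p=pickle.load(open("w2.pkl","rb"));t,M=tool();K=p["camera_matrix"];o=p["pose"][:3,3]
for a,b in [((232,310),(398,310)),((250,263),(378,263))]:
    ra,rb=ray(p,a)[1],ray(p,b)[1]; Z=.05/np.linalg.norm(ra-rb)
    print([(M.T@(o+Z*r-t)*1000).round(1) for r in (ra,rb)])
print(M.round(3))
# clamp pixel-based refined geometry from fixed cameras: bed outline
s,d=imaging.camera_params("scene"),imaging.camera_params("side")
A=lambda x,y:(265+x/4,170+y/4)
B=lambda x,y:(175+x/3.54,130+y/3.54)
print("tri face corners", tri(s,A(240,185),d,B(300,358)),tri(s,A(105,222),d,B(352,463)))
```

```text
[array([ 12.8, -23.9, -33.8]), array([ 12.8,  26.1, -33.9])]
[array([ 14.1, -24.1,   4.4]), array([14.2, 25.9,  4.3])]
[[-0.999 -0.049  0.004]
 [-0.049  0.999  0.003]
 [-0.005  0.003 -1.   ]]
tri face corners (array([0.44338091, 0.09889569, 0.06013844]), np.float64(0.0033983602648009524)) (array([4.27354534e-01, 3.32035653e-04, 5.71905033e-02]), np.float64(0.011580282627326861))
```

Emit:
{"api": "step_arm", "payload": {
  "moves": [
    [[5,-30,-20],[0,0,0.03],40],
    [[10,-70,-33],[0,0,0.06],40],
    [[15,-110,-33],[0,0,0.1],40],
    [[20,-150,-33],[0,0,0.15],40],
    [[25,-190,-33],[0,0,0.206],40],
    [[30,-230,-33],[0,0,0.206],40],
    [[36,-270,-33],[0,0,0.206],40],
    [[42,-310,-33],[0,0,0.206],40]
  ]
}}

```text
clock: 2.95
tcp_pos: [0.4687, 0.0786, 0.1423]
orientation: [-0.002, 0.078, 0.997, -0.0]
wrist_force: [1.1, -0.0, -1.2]
finger_gap: 0.0496
grip_force: 32.2
```

Emit:
{"api": "step_arm", "payload": {
  "moves": [
    [[-7,-25,0],[0,0,0],40],
    [[-7,-37,0],[0,0,0],40],
    [[-7,-37,0],[0,0,0],40],
    [[-7,-37,0],[0,0,0],40]
  ]
}}

```text
clock: 3.28
tcp_pos: [0.4707, 0.0422, 0.1427]
orientation: [-0.001, 0.079, 0.997, 0.0]
wrist_force: [1.5, 0.5, -1.1]
finger_gap: 0.0493
grip_force: 32.3
```

Run:
```python
from h import *
import pickle
print(pose(),telemetry.get_state()["wrist_force"]);p=imaging.camera_params("wrist");im=imaging.read_camera("wrist");cv2.imwrite("pics/w3.png",im[...,::-1]);pickle.dump(p,open("w3.pkl","wb"))
```

```text
(array([0.4707, 0.0422, 0.1427]), 'yaw y-axis', 80.9) [ 1.49181563  0.45593694 -1.12757525]
```

View pics/w3.png

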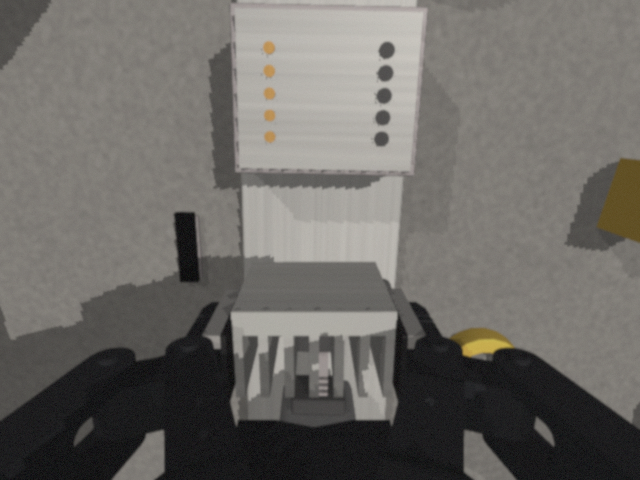

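The picture shows the module top with corners (232,5), (427,8), (411,174) and (237,170). The bed edges run at column 243 on the left and 402→396 on the right. The held sink's top edge is at row 310.

Run:
```python
from h import *
import pickle
p=pickle.load(open("w3.pkl","rb"));im=cv2.imread("pics/w3.png")
m=(im.min(2)>135).astype(np.uint8);m[178:]=0;m[:4]=0;m[:,:225]=0;m[:,435:]=0
m[:12]=0
m=cv2.morphologyEx(m,cv2.MORPH_CLOSE,np.ones((9,9)))
c=max(cv2.findContours(m,0,2)[0],key=cv2.contourArea)
P=np.array([onz(p,q,.058)[:2]*1000 for q in c[:,0].astype(float)],np.float32);r=cv2.minAreaRect(P);print(r,cv2.boxPoints(r).round(1))
g=cv2.cvtColor(im,6).astype(float)
for row in (195,215,235,250): 
    gr=np.diff(cv2.GaussianBlur(g,(5,5),0)[row]);l=225+np.argmax(gr[225:262]);rr=380+np.argmin(gr[380:425]);print(row,l,rr,[onz(p,(q,row),.012)[:2].round(4) for q in (l+.5,rr+.5)])
C=np.array([onz(p,q,.058)[:2] for q in [(232,5),(427,8),(411,174),(237,171)]]);print(C.round(4))
print([np.linalg.norm(C[i]-C[i-1]).round(4) for i in range(4)])
```

```text
((391.10797119140625, 61.73739242553711), (98.86351013183594, 83.41419982910156), 79.67491149902344) [[341.2  20.6]
 [423.3   5.6]
 [441.  102.9]
 [358.9 117.8]]
195 241 401 [array([ 0.442, -0.003]), array([0.4591, 0.1044])]
215 242 399 [array([ 0.4557, -0.0051]), array([0.4728, 0.1016])]
235 242 398 [array([ 0.4697, -0.008 ]), array([0.4869, 0.0995])]
250 243 397 [array([ 0.4806, -0.0096]), array([0.4977, 0.0977])]
[[0.3403 0.0214]
 [0.3571 0.118 ]
 [0.4388 0.1022]
 [0.4219 0.0067]]
[np.float64(0.0829), np.float64(0.0981), np.float64(0.0832), np.float64(0.097)]
```

Emit:
{"api": "step_arm", "payload": {
  "moves": [
    [[14,4,0],[0,0,0.017],40],
    [[14,4,25],[0,0,0.017],40],
    [[14,4,55],[0,0,0.017],40],
    [[14,4,85],[0,0,0.017],40],
    [[14,4,100],[0,0,0.017],40],
    [[14,4,100],[0,0,0.017],40],
    [[14,4,100],[0,0,0.017],40]
  ]
}}

```text
clock: 3.92
tcp_pos: [0.4575, 0.0499, 0.0434]
orientation: [-0.002, 0.086, 0.996, 0.0]
wrist_force: [0.4, -0.2, 0.1]
finger_gap: 0.0498
grip_force: 32.2
```

Emit:
{"api": "step_arm", "payload": {
  "moves": [
    [[0,-1,8],[0,0,0],40],
    [[0,-1,13],[0,0,0],40],
    [[0,-1,16],[0,0,0],40],
    [[0,-1,16],[0,0,0],40],
    [[0,-1,16],[0,0,0],40]
  ]
}}

```text
clock: 4.33
tcp_pos: [0.4587, 0.0478, 0.0285]
orientation: [0.0, 0.087, 0.996, 0.0]
wrist_force: [0.4, -0.1, -0.7]
finger_gap: 0.0491
grip_force: 32.2
```

Emit:
{"api": "step_arm", "payload": {
  "moves": [
    [[0,1,2],[0,0,0],40],
    [[0,1,3],[0,0,0],40],
    [[0,1,3],[0,0,0],40]
  ]
}}

```text
clock: 4.58
tcp_pos: [0.4592, 0.0488, 0.0259]
orientation: [0.001, 0.087, 0.996, 0.0]
wrist_force: [-1.5, 0.2, 3.7]
finger_gap: 0.0494
grip_force: 32.7
```

Emit:
{"api": "step_arm", "payload": {
  "moves": [
    [[0,0,0],[0,0,0],56],
    [[0,0,0],[0,0,0],62],
    [[0,0,0],[0,0,0],70],
    [[0,0,0],[0,0,0],85],
    [[0,0,-20],[0,0,0],85],
    [[0,0,-60],[0,0,0],85],
    [[0,0,-100],[0,0,0],85],
    [[0,0,-125],[0,0,0],85]
  ]
}}

```text
clock: 5.25
tcp_pos: [0.4597, 0.0487, 0.1536]
orientation: [0.002, 0.087, 0.996, 0.0]
wrist_force: [0.6, 0.6, -0.1]
finger_gap: 0.0856
grip_force: 0.0
```

Run:
```python
from h import *
import pickle
print(pose(),telemetry.get_state()["wrist_force"]);p=imaging.camera_params("wrist");im=imaging.read_camera("wrist");cv2.imwrite("pics/w4.png",im[...,::-1]);pickle.dump(p,open("w4.pkl","wb"))
```

```text
(array([0.4597, 0.0487, 0.1536]), 'yaw y-axis', 80.04) [ 0.63945136  0.59022239 -0.14979496]
```

View pics/w4.png

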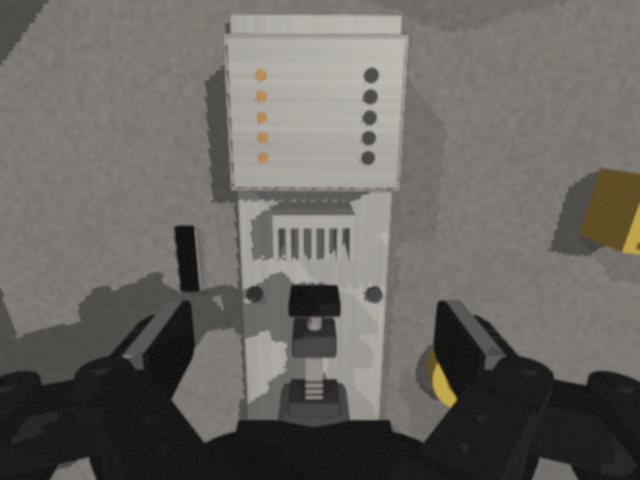

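The sink stands on the bed at columns 274–355, rows 214–258, centred between the module above it (face row 188, columns 233–400) and the foot (centre 314, row 300).

Run:
```python
from h import *
import pickle
p=pickle.load(open("w4.pkl","rb"))
f=lambda uv,z:onz(p,uv,z)[:2]
a,b=f((274,215),.057),f((354.5,214),.057);m1,m2=f((233,188.5),.058),f((399,189.5),.058)
print(a,b,np.linalg.norm(a-b),"mod",m1,m2,np.linalg.norm(m1-m2))
seat=(m1+m2)/2;ey=(m2-m1)/np.linalg.norm(m2-m1);ex=np.array([-ey[1],ey[0]])
print("ang",np.degrees(np.arctan2(ey[1],ey[0])),np.degrees(np.arctan2(*(b-a)[::-1])));print("flat in seat",((a+b)/2-seat)@ex,((a+b)/2-seat)@ey)
foot=(f((289,288),.059)+f((340,288),.059))/2;print("foot",(foot-seat)@ex,(foot-seat)@ey,"seat",seat)
for q in (140,135): print(q,seat-ex*(.145+q/1000))
```

```text
[0.44140163 0.02757868] [0.44917188 0.075462  ] 0.04850968221545171 mod [0.42133118 0.0070932 ] [0.43882124 0.10341433] 0.09789618026273425
ang 79.70832249241761 80.78269342455063
flat in seat -0.01563283710036351 -0.0009558541442947592
foot -0.06254215819085968 -0.0004865260465896525 seat [0.43007621 0.05525376]
140 [0.71049085 0.00433586]
135 [0.70557129 0.00522916]
```

Emit:
{"api": "step_arm", "payload": {
  "moves": [
    [[-35,0,-10],[0,0,0],85],
    [[-75,0,-10],[0,0,0],85],
    [[-115,0,-10],[0,0,0],85],
    [[-155,0,-10],[0,0,0],85],
    [[-195,0,-10],[0,0,0],85],
    [[-230,0,-10],[0,0,0],85],
    [[-252,0,-10],[0,0,0],85],
    [[-252,0,-10],[0,0,0],85]
  ]
}}

```text
clock: 5.97
tcp_pos: [0.7105, 0.0038, 0.1578]
orientation: [0.0, 0.087, 0.996, -0.0]
wrist_force: [-1.0, 0.3, -0.3]
finger_gap: 0.0854
grip_force: 0.0
```

Run:
```python
from h import *
import pickle
print(pose(),telemetry.get_state()["wrist_force"]);p=imaging.camera_params("wrist");im=imaging.read_camera("wrist");cv2.imwrite("pics/w5.png",im[...,::-1]);pickle.dump(p,open("w5.pkl","wb"))
```

```text
(array([0.7105, 0.0038, 0.1578]), 'yaw y-axis', 79.97) [-1.00211847  0.28423395 -0.30472902]
```

View pics/w5.png

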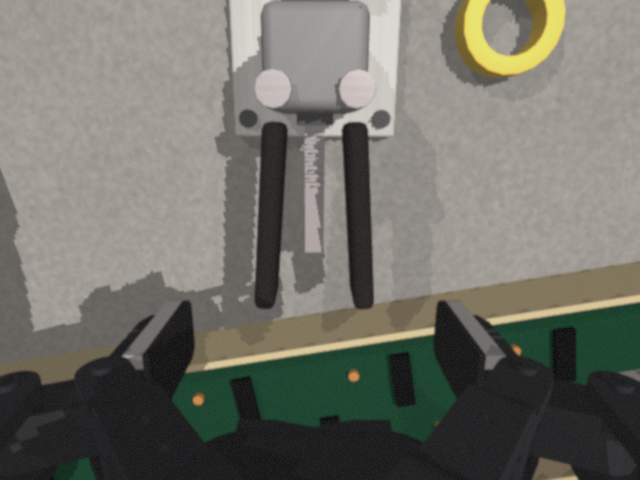

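The levers' tops run from (274,125) to (266,308) and from (356,125) to (362,308), with the pivot knobs at (272,88) and (357,88). The bar end is between them at (313,250).

Run:
```python
from h import *
import pickle
p=pickle.load(open("w5.pkl","rb"))
seat=np.array([.4305,.0551]);a=np.radians(79.8);ey=np.array([np.cos(a),np.sin(a)]);ex=np.array([-ey[1],ey[0]])
def c(uv,z):
    q=onz(p,uv,z)[:2]-seat;return (np.array([q@ex+.145,q@ey])*1000).round(1)
for n,uv,z in [("endL",(266,306),.088),("endR",(362,306),.088),("startL",(275,124),.088),("startR",(355,124),.088),("knobL",(272,88),.1),("knobR",(357,88),.1),("barend",(313,252),.048),("bedcorner",(237,136),.012),("bedcornerR",(393,134),.012),("headback",(316,112),.092)]: print(n,c(uv,z))
for r in (230,240,250): print(r,[c((x,r),.088) for x in (257,281,349,371)])
t,M=tool();print("tcp clamp",((t[:2]-seat)@ex+.145)*1000,((t[:2]-seat)@ey)*1000)
```

```text
endL [-172.4  -28.1]
endR [-172.2   26.7]
startL [-72.2 -20.7]
startR [-72.   19.6]
knobL [-56.  -20.6]
knobR [-55.8  18.9]
barend [-152.9   -1.4]
bedcorner [-80.7 -54. ]
bedcornerR [-79.   53.5]
headback [-66.4  -0.1]
230 [array([-127.5,  -31.7]), array([-127.5,  -18.7]), array([-127.3,   18.1]), array([-127.3,   30. ])]
240 [array([-133.1,  -31.9]), array([-133.1,  -18.8]), array([-133. ,   18.2]), array([-132.9,   30.2])]
250 [array([-138.9,  -32.1]), array([-138.8,  -18.9]), array([-138.7,   18.4]), array([-138.6,   30.5])]
tcp clamp -137.30803235698662 -0.5916565069796781
```

Emit:
{"api": "step_arm", "payload": {
  "grip_force": 20,
  "moves": [
    [[5,0,25],[0,0,0],85],
    [[5,0,60],[0,0,0],85],
    [[5,0,90],[0,0,0],85],
    [[5,0,108],[0,0,0],80],
    [[5,0,108],[0,0,0],75],
    [[5,0,108],[0,0,0],70]
  ]
}}

```text
clock: 6.52
tcp_pos: [0.7, 0.0065, 0.0515]
orientation: [-0.002, 0.087, 0.996, 0.0]
wrist_force: [-1.1, -0.7, -0.2]
finger_gap: 0.0703
grip_force: 0.0
```

Emit:
{"api": "step_arm", "payload": {
  "moves": [
    [[0,0,0],[0,0,0],67],
    [[0,0,0],[0,0,0],65],
    [[0,0,0],[0,0,0],63],
    [[0,0,0],[0,0,0],61],
    [[0,0,0],[0,0,0],59],
    [[0,0,0],[0,0,0],57],
    [[0,0,0],[0,0,0],55],
    [[0,0,0],[0,0,0],53]
  ]
}}

```text
clock: 7.18
tcp_pos: [0.7035, 0.0052, 0.056]
orientation: [0.002, 0.087, 0.996, -0.0]
wrist_force: [-3.3, -2.2, 7.5]
finger_gap: 0.053
grip_force: 5.6
```

Emit:
{"api": "step_arm", "payload": {
  "moves": [
    [[0,0,0],[0,0,0],51.5],
    [[0,0,0],[0,0,0],50],
    [[0,0,0],[0,0,0],48.5],
    [[0,0,0],[0,0,0],47],
    [[0,0,0],[0,0,0],45.5],
    [[0,0,0],[0,0,0],44],
    [[0,0,0],[0,0,0],42.5],
    [[0,0,0],[0,0,0],41.5]
  ]
}}

```text
clock: 7.85
tcp_pos: [0.7042, 0.0053, 0.0572]
orientation: [0.003, 0.087, 0.996, -0.0]
wrist_force: [-2.8, -2.4, 11.8]
finger_gap: 0.0414
grip_force: 8.3
```

Emit:
{"api": "step_arm", "payload": {
  "moves": [
    [[0,0,0],[0,0,0],46],
    [[0,0,0],[0,0,0],52],
    [[0,0,0],[0,0,0],58],
    [[0,0,0],[0,0,0],64],
    [[0,0,0],[0,0,0],68],
    [[0,0,0],[0,0,0],68]
  ]
}}

```text
clock: 8.35
tcp_pos: [0.7016, 0.0066, 0.0519]
orientation: [-0.0, 0.087, 0.996, 0.001]
wrist_force: [-0.6, 0.7, 0.2]
finger_gap: 0.0678
grip_force: 0.0
```

Emit:
{"api": "step_arm", "payload": {
  "moves": [
    [[0,0,0],[0,0,0],66],
    [[0,0,0],[0,0,0],64],
    [[0,0,0],[0,0,0],62],
    [[0,0,0],[0,0,0],60],
    [[0,0,0],[0,0,0],58.5],
    [[0,0,0],[0,0,0],57],
    [[0,0,0],[0,0,0],55.5],
    [[0,0,0],[0,0,0],54]
  ]
}}

```text
clock: 9.02
tcp_pos: [0.7021, 0.0055, 0.0537]
orientation: [0.001, 0.087, 0.996, -0.0]
wrist_force: [-3.2, -2.6, 7.2]
finger_gap: 0.0544
grip_force: 5.9
```

Run:
```python
from h import *
im=imaging.read_camera("scene");b=imaging.read_camera("side")
A=cv2.resize(im[190:300,270:400],(472,400),interpolation=cv2.INTER_CUBIC);B=cv2.resize(b[220:290,215:320],(600,400),interpolation=cv2.INTER_CUBIC)[:,:320]
cv2.imwrite("pics/p1.png",np.hstack([A,B])[...,::-1]);print(pose())
```

```text
(array([0.7021, 0.0055, 0.0537]), 'yaw y-axis', 80.02)
```

View pics/p1.png

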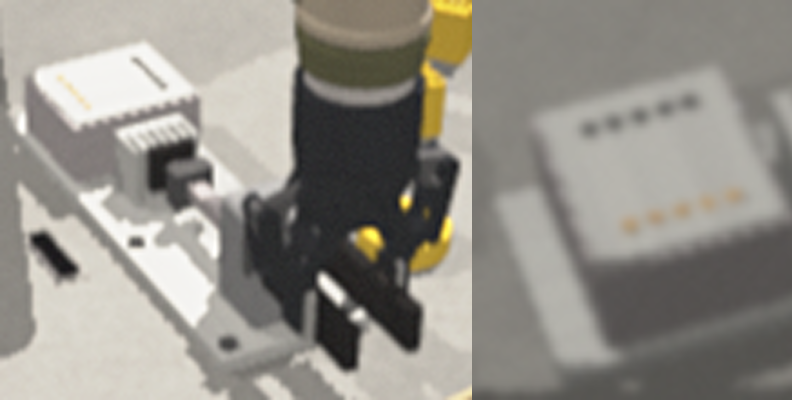

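In the scene view the foot at crop (170,160) is against the upright sink, which is now close to the module. I'll keep squeezing slowly.

Emit:
{"api": "step_arm", "payload": {
  "moves": [
    [[0,0,0],[0,0,0],53],
    [[0,0,0],[0,0,0],52],
    [[0,0,0],[0,0,0],51],
    [[0,0,0],[0,0,0],50],
    [[0,0,0],[0,0,0],49],
    [[0,0,0],[0,0,0],48]
  ]
}}

```text
clock: 9.62
tcp_pos: [0.7024, 0.0056, 0.0546]
orientation: [0.001, 0.087, 0.996, -0.0]
wrist_force: [-4.3, -3.4, 11.1]
finger_gap: 0.0481
grip_force: 8.3
```

Emit:
{"api": "step_arm", "payload": {
  "moves": [
    [[0,0,0],[0,0,0],47],
    [[0,0,0],[0,0,0],46],
    [[0,0,0],[0,0,0],45],
    [[0,0,0],[0,0,0],44]
  ]
}}

```text
clock: 9.95
tcp_pos: [0.7026, 0.0056, 0.0551]
orientation: [0.001, 0.087, 0.996, -0.0]
wrist_force: [-4.6, -3.3, 12.0]
finger_gap: 0.0441
grip_force: 8.9
```

Emit:
{"api": "step_arm", "payload": {
  "moves": [
    [[0,0,0],[0,0,0],43],
    [[0,0,0],[0,0,0],42],
    [[0,0,0],[0,0,0],41.5],
    [[0,0,0],[0,0,0],41.5]
  ]
}}

```text
clock: 10.28
tcp_pos: [0.7029, 0.0055, 0.0551]
orientation: [0.002, 0.087, 0.996, -0.0]
wrist_force: [-3.7, -3.3, 11.5]
finger_gap: 0.0416
grip_force: 9.0
```

Emit:
{"api": "step_arm", "payload": {
  "moves": [
    [[0,0,0],[0,0,0],46],
    [[0,0,0],[0,0,0],52],
    [[0,0,0],[0,0,0],58],
    [[0,0,0],[0,0,0],64],
    [[0,0,0],[0,0,0],68],
    [[0,0,0],[0,0,0],68]
  ]
}}

```text
clock: 10.78
tcp_pos: [0.7016, 0.0068, 0.0516]
orientation: [-0.001, 0.087, 0.996, 0.001]
wrist_force: [-0.3, 0.4, -0.2]
finger_gap: 0.068
grip_force: 0.0
```

Emit:
{"api": "step_arm", "payload": {
  "moves": [
    [[0,0,0],[0,0,0],66],
    [[0,0,0],[0,0,0],64],
    [[0,0,0],[0,0,0],63],
    [[0,0,0],[0,0,0],62],
    [[0,0,0],[0,0,0],61],
    [[0,0,0],[0,0,0],60],
    [[0,0,0],[0,0,0],59],
    [[0,0,0],[0,0,0],58]
  ]
}}

```text
clock: 11.45
tcp_pos: [0.7019, 0.0055, 0.0533]
orientation: [0.0, 0.087, 0.996, -0.0]
wrist_force: [-3.3, -4.4, 7.6]
finger_gap: 0.0581
grip_force: 9.0
```

Emit:
{"api": "step_arm", "payload": {
  "moves": [
    [[0,0,0],[0,0,0],57],
    [[0,0,0],[0,0,0],56],
    [[0,0,0],[0,0,0],55],
    [[0,0,0],[0,0,0],54]
  ]
}}

```text
clock: 11.78
tcp_pos: [0.7021, 0.0055, 0.0542]
orientation: [0.001, 0.087, 0.996, -0.0]
wrist_force: [-4.9, -3.6, 10.2]
finger_gap: 0.0541
grip_force: 13.9
```

Emit:
{"api": "step_arm", "payload": {
  "moves": [
    [[0,0,0],[0,0,0],53.5],
    [[0,0,0],[0,0,0],53],
    [[0,0,0],[0,0,0],52.5],
    [[0,0,0],[0,0,0],52],
    [[0,0,0],[0,0,0],51.5],
    [[0,0,0],[0,0,0],51],
    [[0,0,0],[0,0,0],51]
  ]
}}

```text
clock: 12.37
tcp_pos: [0.7022, 0.0055, 0.0547]
orientation: [0.001, 0.087, 0.996, -0.0]
wrist_force: [-4.5, -4.3, 12.3]
finger_gap: 0.0517
grip_force: 18.6
```

Emit:
{"api": "step_arm", "payload": {
  "grip_force": 21,
  "moves": [
    [[0,0,0],[0,0,0],50.5],
    [[0,0,0],[0,0,0],50],
    [[0,0,0],[0,0,0],50],
    [[0,0,0],[0,0,0],50],
    [[0,0,0],[0,0,0],50],
    [[0,0,0],[0,0,0],50]
  ]
}}

```text
clock: 12.87
tcp_pos: [0.7022, 0.0055, 0.0547]
orientation: [0.001, 0.087, 0.996, -0.0]
wrist_force: [-5.2, -3.5, 11.8]
finger_gap: 0.0517
grip_force: 19.6
```

Run:
```python
from h import *
im=imaging.read_camera("scene")
A=cv2.resize(im[190:300,270:400],(709,600),interpolation=cv2.INTER_CUBIC)
cv2.imwrite("pics/p2.png",A[...,::-1]);s=telemetry.get_state();print(pose(),s["grip_force"],s["finger_gap"],s["qvel"].round(3))
```

```text
(array([0.7023, 0.0055, 0.0547]), 'yaw y-axis', 80.01) 19.57664519548416 0.05131629849979079 [ 0.001 -0.001  0.001 -0.001 -0.     0.001]
```

View pics/p2.png

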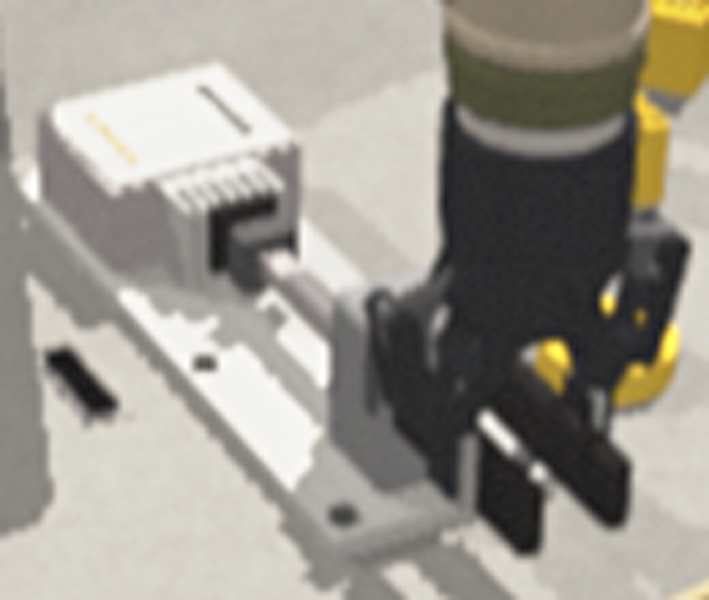

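The sink sits flush on the module, the foot block has moved in, and the squeeze holds at about 20 N with roughly 11 mm of lever travel. That agrees with about 6 mm of spring.

```bash
python3 -c "
from workcell import env
print(env.hand_in())"
```

```text
the job is handed in; nothing more can be done
None
```

I placed the taller heat sink on the bed and pumped it flush against the module. I handed the job in with the levers still held at about 20 N, which I estimate (not measured directly) puts the foot's spring about 6 mm in; the hand-in returned no verdict.

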